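# Index the rotary board holder and set its brake

## Task

Turn the rotary circuit-board holder by pushing on its spokes with a fingertip until the yellow spoke points squarely at the blue post, and only then push the red brake lever round, away from the holder, as far as it goes against its stop. Do not lift the holder off its spindle, and do not touch the circuit board on it. Leave everything else on the bench where it is, and finish with the yellow spoke still pointing at the post.

Things in the scene. Friction and masses are not known exactly. Their poses are not given: they have to be found in the camera images.
- holder_centre (a point): Point on the vertical axis of the rotary board holder, 56 mm above the bench (the spokes' top). The holder is a grey disc, 160 mm across, 38 to 50 mm above the bench, with four straight spokes at right angles, one yellow and three dark: upright bars 10 mm wide, 36 to 56 mm above the bench, showing from 80 to 140 mm from the axis. It only sits on its spindle and would lift off.
- yellow_tip (a point): Middle of the outer end of the yellow spoke, 140 mm from the holder's axis, 46 mm above the bench. Below the spokes there is only the fixture's flat plate (top 10 mm above the bench) and the foot of the blue post.
- index_mark (a point): Where yellow_tip stands when the yellow spoke points exactly at the blue post: 140 mm from the holder's axis, 46 mm above the bench. The fixed post (20 mm thick, top 55 mm above the bench) is 30 mm farther out on the same line, its centre 170 mm from the axis; its flat foot (16 mm wide, top 15 mm above the bench) runs in under the holder.
- holder (a joint): Angle of the holder, rad, growing anticlockwise seen from above; at 0 the yellow spoke points along the fixture's +x. It turns either way, more than a full turn, with light dry friction (0.12 N m, about 1 N at a spoke's end), and stays where it is left.
- fixture: Fixed aluminium base plate of holder and brake, 200 x 400 mm, 10 mm thick. Origin on the bench under the holder's axis; x along the 200 mm side; the brake's pivot lies 235 mm along -y.
- brake_pivot (a point): Point on the vertical axis of the red brake lever, 38 mm above the bench, on a round dark pillar 34 mm across. The black stop block beside it is 40 mm tall.
- brake_knob (a point): Centre line of the red ball knob (22 mm) at the end of the brake lever, 82 mm from its pivot, 38 mm above the bench. The lever is a level red bar 11 mm wide, 29 to 47 mm above the bench, with free space under it down to the plate.
- brake (a joint): Angle of the brake lever, rad. 0: off, the lever points along the fixture's -x. It grows anticlockwise seen from above, to 1.4 at its hard stop (on), where it points nearly straight away from the holder. Light dry friction (0.07 N m); stays where it is left.
- board: Green circuit board fastened on the holder, 104 x 84 mm, its parts up to 68 mm above the bench; origin on the holder's axis at bench height. Not to be touched.
- heatsink: black finned heat sink, 40 x 30 x 30 mm. Loose, stays where it is; origin at the centre of its underside.
- transformer: yellow transformer with a black band, 34 x 34 x 30 mm. Loose, stays where it is; origin at the centre of its underside.
- connector: white connector, 30 x 20 x 18 mm. Loose, stays where it is; origin at the centre of its underside.
- coil: coil bobbin, black flanges and copper core, 44 mm across, 34 mm tall. Loose, stays where it is; origin at the centre of its underside.
- screwdriver: screwdriver with a blue handle, 180 mm long, lying flat. Loose, stays where it is; origin on its axis line, on the bench.
- flux_jar: amber jar, 52 mm across, 60 mm tall. Loose, stays where it is; origin at the centre of its underside.
- parts_cup: small blue bowl, 70 mm across, 40 mm tall. Loose, stays where it is; origin at the centre of its underside.
Things that resemble listed ones, but are neither listed nor needed, are in the scene too. Of the things like the part that bears index_mark, leave any that is pink; of the rest the larger one is meant.

How it is judged:
By the outcome, as a careful person would: the job done as asked, in the order asked, and still so for the second after the job is handed in, with the robot touching nothing.
It also fails if it takes over 72 s, if anything falls off the work surface, if the arm or the gripper's body presses on something with over 40 N, if the wrist force passes 120 N, or if a joint passes its speed limit or range.

## Robot

A 6-joint arm with a two-finger parallel gripper is mounted at the origin on the work surface. World frame = base frame: x ahead of the robot, y to its left, z up, the work surface at z = 0. Lengths are in m, angles in degrees, forces in N, time in s.
With the tool pointing down it reaches from about 0.4 to 0.825 m from the base axis. Payload 7 kg.
Tool frame: the origin (TCP) lies midway between the tips of the shut fingers; the grasp point (between the pads) lies 19 mm behind it (ctrl.grip_point_offset is the distance from the TCP to the grasp point, in m); x points along the fingers, y is the direction in which the jaws open and shut, and the axes are right-handed (so a half turn about x gives the same grasp; the last joint's range is limited). The gripper opens to 88 mm and grips with 3 to 60 N. Pads are 19 mm wide; open, the fingers measure 130 mm over their backs; the gripper's body (78 mm by 193 mm) begins 47 mm behind the grasp point.
Start: joints at [-55.514, 20.546, 0.682, 0, -70.136, -16.507], TCP at [0.208, -0.642, 0.227] pointing down, gripper open.
Joint ranges: [-176.03, 176.03], [-82.01, 121.73], [-58.28, 71.71], [-173.87, 95.51], [-174.79, -0.11], [-173.66, 173.66]. Speed limits (degrees/s): [136.94, 136.94, 172.46, 180, 180, 180].

## Interface

Orientations are given as [roll, pitch, yaw] about the fixed x, y, z axes, in that order (R = Rz(yaw) Ry(pitch) Rx(roll)).
In Python, from plant import ctrl gives the robot as it stands.
- The arm moves only by the tool drive_tool, never from a script. Its argument "plan" is a list of rows, each a list of 3 entries, a list of its own where there are three numbers: the shift along the tool's x, y, z in m, then the turn, a rotation vector about the tool's x, y, z in degrees, then the opening, from 0 (shut) to 1 (fully open). In form: [[[dx, dy, dz], [wx, wy, wz], grip], ...]. A call has 1 to 20 rows; each row is the pose to reach, as a shift and turn from the pose measured when the call began, along the tool's axes at that moment; what a row does not reach only later rows make up. A row lasts 1/12 s, in which the tool goes at most 41.7 mm and 7.16 degrees, less where a joint would pass 70% of its speed; a pose out of reach is approached as far as the arm can. A call with a gripper value outside its range is refused whole. The fingers move at their own pace and stop on an object; the grip force is fixed at half the most. Time passes only in rows, so rows that repeat a pose let the fingers close. It gives the time, the measured TCP pose, the force and the opening at its end, in the units of the state.
- ctrl.get_obs(): the state, without advancing time (a new reading comes with each control period).
- ctrl.snapshot(name): name is "side" or "top" or "wrist"; returns the picture (400x640x3 uint8, blue, green, red); there is no depth.
- ctrl.get_calibration(name): a dict with "fx", "fy", "cx", "cy" (pixels), "dist_coeffs" ([k1, k2, p1, p2, k3] as OpenCV has them; the pictures are not rectified), "R" (3x3) and "t" (3): a world point X has camera coordinates R X + t. Camera axes: x right, y down, z forward; pixel columns grow to the right and rows downward; lengths in m; the calibration is good to about 2 mm. A picture is of the moment at which its call begins: read the wrist's pose just before it. get_calibration takes no time and is no camera call; for the wrist camera it gives the pose at the moment of the call.
- ctrl.close_job(): hands the job in, once; it reports no verdict.
Trained networks look in the newest picture that a camera, given by its name, has taken for a name from the list of things; names that differ only in an ending like _2 or _b are one class to them, and where a whole thing is asked for, a point or a joint stands for the part that bears it (a point fixed in the world has none). Each returns a list of dicts, best first, with "confidence" (0 to 1); they miss things now and then, are a little off and sometimes report something else, mostly with a low value. They report only what shows in the picture. A call takes as long as a camera call. They do not tell look-alikes from the thing itself.
- ctrl.cut_out(camera, name): "pixels" (400x640 bool, what is visible of it) and "pixel" ([column, row] in pixels, amid what is visible of it).
- ctrl.landmark_of(camera, name): "pixel" ([column, row] in pixels: a listed point, or the origin of a listed thing).
The state is a dict: "clock": time; "joint_pos": joint angles; "qvel": joint speeds; "tau": joint torques, N m; "tool_pos": TCP position; "orientation": TCP orientation; "force": force on the tool from outside, world axes, zero at the start; "moment": the same for the moment, N m; "opening": finger opening in m.
Only numpy, scipy, OpenCV 4.12 (cv2) and the standard library are available. Lean on these libraries where they do the work, as an engineer would, in place of code of your own. Each camera call takes 0.05 s, during which the arm holds its last target. There are 200 camera calls.

## Working session

There is one attempt and no reset: what is moved stays moved. The work goes in short steps, Python scripts to look and compute and a tool call to move; the robot and the scene stay as the last step left them, time stands still between calls to the robot, and variables do not carry over. Pictures are saved under pics/ and viewed, about 8 in all and at most 12, crops included, and the job is handed in when it is done.

Besides the shell and the picture viewer there is one more tool, called as name([rows], argument=value, ...), one row to a line, values as JSON. drive_tool: Moves the arm, as the interface text tells. Its arguments: {"type":"object","properties":{"plan":{"type":"array","items":{"type":"array"}}},"required":["plan"]}

```bash
mkdir -p pics; ls; cat > h.py <<'E'
import numpy as np, cv2
from plant import ctrl
def px2w(cam,px,z):
    c=ctrl.get_calibration(cam); K=np.array([[c['fx'],0,c['cx']],[0,c['fy'],c['cy']],[0,0,1.]])
    u=cv2.undistortPoints(np.array([[px]],float),K,np.array(c['dist_coeffs']))[0,0]
    R=np.array(c['R']);t=np.array(c['t']); o=-R.T@t; d=R.T@np.array([u[0],u[1],1]); return o+d*(z-o[2])/d[2]
def w2px(cam,X):
    c=ctrl.get_calibration(cam); K=np.array([[c['fx'],0,c['cx']],[0,c['fy'],c['cy']],[0,0,1.]])
    return cv2.projectPoints(np.array(X,float).reshape(-1,1,3),cv2.Rodrigues(np.array(c['R']))[0],np.array(c['t']),K,np.array(c['dist_coeffs']))[0][:,0]
Z=dict(holder_centre=.056,yellow_tip=.046,index_mark=.046,fixture=0,brake_pivot=.038,brake_knob=.038)
E
python3 - <<'E'
from h import *
np.set_printoptions(precision=4,suppress=True)
for cam in('top','side'):
    im=ctrl.snapshot(cam); cv2.imwrite(f'pics/{cam}0.png',im)
    for n,z in Z.items():
        for d in ctrl.landmark_of(cam,n): print(cam,n,round(d['confidence'],2),np.round(d['pixel'],1),px2w(cam,d['pixel'],z))
print(ctrl.get_obs())
E
```

```text
pics
top holder_centre 0.65 [282.5 190.7] [0.5532 0.1229 0.056 ]
top yellow_tip 0.74 [327.1 204.6] [ 0.5055 -0.0011  0.046 ]
top index_mark 0.49 [266.6 148.5] [0.6871 0.1639 0.046 ]
top index_mark 0.46 [261.  271.8] [0.3287 0.1954 0.046 ]
top fixture 0.76 [282.3 197.8] [0.5462 0.1293 0.    ]
top brake_pivot 0.58 [366.4 204.4] [ 0.4996 -0.1138  0.038 ]
top brake_knob 0.7 [364.3 233.7] [ 0.4154 -0.1001  0.038 ]
side holder_centre 0.76 [287.1 226.2] [0.5374 0.1293 0.056 ]
side yellow_tip 0.77 [323.2 204.8] [ 0.5072 -0.0103  0.046 ]
side index_mark 0.82 [229.7 223.3] [0.6824 0.1748 0.046 ]
side index_mark 0.7 [357.9 273.2] [0.3193 0.1934 0.046 ]
side index_mark 0.52 [211.7 269.2] [0.6112 0.3293 0.046 ]
side fixture 0.84 [283.7 240.9] [0.5535 0.125  0.    ]
side fixture 0.24 [375.4 230.6] [ 0.3571 -0.0243  0.    ]
side brake_pivot 0.85 [343.1 194. ] [ 0.4866 -0.0972  0.038 ]
side brake_knob 0.77 [366.9 200. ] [ 0.4135 -0.0989  0.038 ]
side brake_knob 0.72 [284.9 225.2] [0.5579 0.1081 0.038 ]
{'clock': 0.7, 'joint_pos': array([-55.5138,  20.5459,   0.6808,   0.001 , -70.137 , -16.5052]), 'qvel': array([ 0.0054,  0.0885,  0.0289,  0.1066, -0.0456,  0.009 ]), 'tau': array([ -0.0005, -58.2157,  29.3252,   7.0013,   0.0127,  -0.    ]), 'tool_pos': array([ 0.2083, -0.642 ,  0.2266]), 'orientation': array([130.5382,  89.9978, 148.5196]), 'force': array([ 0.2291,  0.0312, -0.2621]), 'moment': array([-0.0197, -0.032 , -0.0427]), 'opening': 0.08771037760587513}
```

```bash
python3 - <<'E'
import cv2
a=cv2.imread('pics/top0.png'); cv2.imwrite('pics/topc.png',cv2.resize(a[100:330,170:450],None,fx=2.6,fy=2.6,interpolation=cv2.INTER_CUBIC))
b=cv2.imread('pics/side0.png'); cv2.imwrite('pics/sidec.png',cv2.resize(b[140:340,150:450],None,fx=2.6,fy=2.6,interpolation=cv2.INTER_CUBIC))
E
```

```text
(no output)
```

View pics/topc.png

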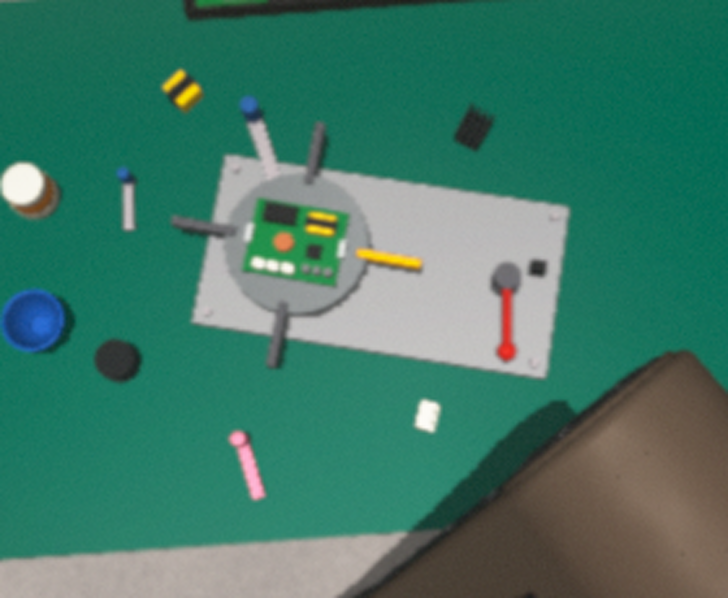

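View pics/sidec.png

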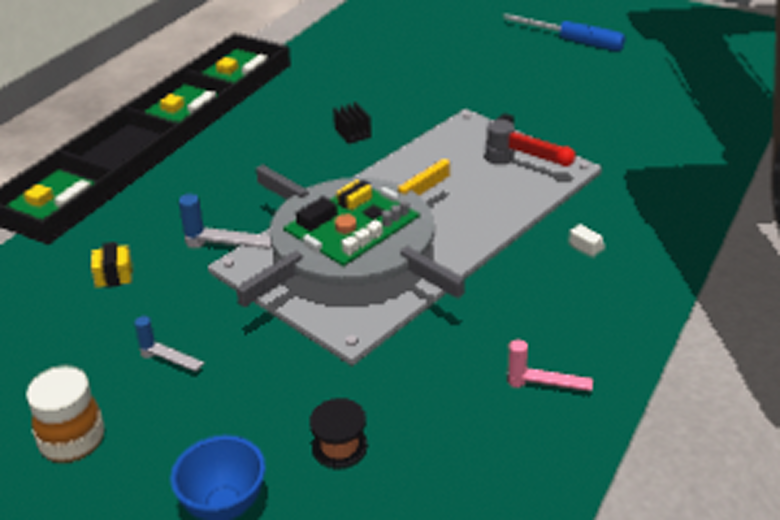

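The top crop shows three post-like things:
- **Large blue post**, full-image px (266,142). Its foot runs in under the holder.
- **Small blue one**, px (217,167). It stands alone on the bench.
- **Pink one**, px (262,268).

Leaving out the pink one, the larger one is the blue post at (266,142), and the enlarged side crop at (190,215) confirms it. The yellow spoke points roughly at the brake, so it needs to turn about 125° anticlockwise. Next I'll hover the wrist camera over the holder to measure more precisely.

```bash
cat >> h.py <<'E'
from scipy.spatial.transform import Rotation as Ro
def pose():
    o=ctrl.get_obs(); return np.array(o['tool_pos']),Ro.from_euler('xyz',o['orientation'],degrees=True).as_matrix(),o
def heading():  # deg, world angle of tool y
    _,R,_=pose(); return np.degrees(np.arctan2(R[1,1],R[0,1]))
np.set_printoptions(precision=4,suppress=True)
E
python3 - <<'E'
from h import *
p,R,o=pose(); print(R, heading())
c=ctrl.get_calibration('wrist'); Rc=np.array(c['R']);tc=np.array(c['t']); cam=-Rc.T@tc
print('cam in tool',R.T@(cam-p),'cam axes in tool\n',R.T@Rc.T, c['fx'],c['cx'],c['cy'])
t=np.array([.55,.06,.36]); print('shift to hover',R.T@(t-p))
E
```

```text
[[-0.     -0.3087  0.9512]
 [ 0.      0.9512  0.3087]
 [-1.      0.     -0.    ]] 107.98135527017472
cam in tool [-0.1574  0.001  -0.0652] cam axes in tool
 [[-0.0004 -0.2461  0.9692]
 [ 1.     -0.0003  0.0003]
 [ 0.0002  0.9692  0.2461]] 308.06878781858 318.74963589236523 201.35214240280064
shift to hover [-0.1334  0.5622  0.5417]
```

drive_tool([
  [[-0.02,0.28,0.255],[0,0,0],0.34],
  [[-0.02,0.28,0.255],[0,0,0],0.34],
  [[-0.02,0.28,0.255],[0,0,0],0.34],
  [[-0.02,0.28,0.255],[0,0,0],0.34],
  [[-0.02,0.28,0.255],[0,0,0],0.34],
  [[-0.02,0.28,0.255],[0,0,0],0.34],
  [[-0.02,0.28,0.255],[0,0,0],0.34],
  [[-0.02,0.28,0.255],[0,0,0],0.34],
  [[-0.043,0.562,0.51],[0,0,0],0.34],
  [[-0.043,0.562,0.51],[0,0,0],0.34],
  [[-0.043,0.562,0.51],[0,0,0],0.34],
  [[-0.043,0.562,0.51],[0,0,0],0.34],
  [[-0.043,0.562,0.51],[0,0,0],0.34],
  [[-0.043,0.562,0.51],[0,0,0],0.34],
  [[-0.043,0.562,0.51],[0,0,0],0.34],
  [[-0.043,0.562,0.51],[0,0,0],0.34],
  [[-0.043,0.562,0.51],[0,0,0],0.34],
  [[-0.043,0.562,0.51],[0,0,0],0.34],
  [[-0.043,0.562,0.51],[0,0,0],0.34],
  [[-0.043,0.562,0.51],[0,0,0],0.34],
])

```text
clock: 2.37
tool_pos: [0.521, 0.0527, 0.2693]
orientation: [-166.9, 90.0, -148.7]
force: [-0.2, -0.0, 0.9]
opening: 0.0301
```

```bash
python3 - <<'E'
from h import *
cam='wrist'
p,R,o=pose(); print(p,o['clock'],heading(),o['joint_pos'],o['opening'])
im=ctrl.snapshot(cam); cv2.imwrite('pics/w1.png',im)
for n,z in Z.items():
    for d in ctrl.landmark_of(cam,n): print(n,round(d['confidence'],2),np.round(d['pixel'],1),px2w(cam,d['pixel'],z))
E
```

```text
[0.521  0.0527 0.2693] 2.3667 108.16223720063422 [ 27.2632   4.6788 -14.3391   0.0007 -70.9912 -99.1012] 0.03010033910008169
holder_centre 0.63 [361.  216.6] [0.5491 0.1168 0.056 ]
holder_centre 0.56 [515.5 315.2] [0.6164 0.3664 0.056 ]
yellow_tip 0.8 [270.  159.3] [ 0.5168 -0.0134  0.046 ]
yellow_tip 0.37 [227.5  44.6] [ 0.4071 -0.0941  0.046 ]
index_mark 0.75 [483.1  47. ] [0.3202 0.1815 0.046 ]
index_mark 0.63 [353.5 311.6] [0.686  0.1555 0.046 ]
fixture 0.71 [354.8 205.6] [0.5505 0.1146 0.    ]
brake_pivot 0.74 [198.1 112.9] [ 0.4908 -0.1132  0.038 ]
brake_pivot 0.29 [355.6 205. ] [0.5412 0.1077 0.038 ]
brake_knob 0.74 [224.9  48.2] [ 0.4107 -0.0992  0.038 ]
brake_knob 0.66 [354.7 309.6] [0.6878 0.1585 0.038 ]
```

View pics/w1.png

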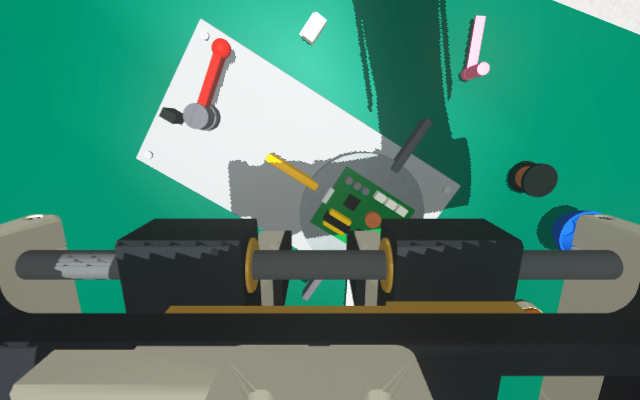

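The wrist picture shows the brake (knob at 222,48), the yellow tip at (270,158), and plate corners at (201,19), (137,158) and (460,187). The gripper hides the post side. Next I'll measure precisely from the unobstructed top picture.

```bash
cat >> h.py <<'E'
def warp(cam,im,z,x0=.36,y0=-.2,w=.42,h=.46,s=2000):
    # ortho: col -> world x, row -> world y ; s px per m
    X,Y=np.meshgrid(x0+np.arange(int(w*s))/s,y0+np.arange(int(h*s))/s)
    m=w2px(cam,np.c_[X.ravel(),Y.ravel(),np.full(X.size,z)]).astype(np.float32).reshape(X.shape+(2,))
    return cv2.remap(im,m,None,cv2.INTER_LINEAR)
def cen(mask,x0=.36,y0=-.2,s=2000):
    n,l,st,c=cv2.connectedComponentsWithStats(mask.astype(np.uint8)); out=[]
    for i in range(1,n):
        if st[i,4]<150: continue
        pts=np.argwhere(l==i)[:,::-1].astype(np.float32); v=cv2.fitLine(pts,cv2.DIST_L2,0,.01,.01).ravel()
        r=cv2.minAreaRect(pts)
        out.append((st[i,4],c[i]/s+[x0,y0],np.degrees(np.arctan2(v[1],v[0])),np.array(r[0])/s+[x0,y0],np.array(r[1])/s,r[2]))
    return sorted(out,key=lambda a:-a[0])
E
python3 - <<'E'
from h import *
im=cv2.imread('pics/top0.png')
for z in(.01,.055):
    o=warp('top',im,z); hsv=cv2.cvtColor(o,cv2.COLOR_BGR2HSV).astype(int); H,S,V=hsv[...,0],hsv[...,1],hsv[...,2]
    M=dict(plate=(S<60)&(V>140)) if z==.01 else dict(yellow=(H>18)&(H<32)&(S>150)&(V>150),blue=(H>100)&(H<125)&(S>130),dark=(S<60)&(V<105),disc=(S<70)&(V>105)&(V<150),red=((H<8)|(H>172))&(S>150))
    for k,m in M.items():
        for a in cen(m)[:6]: print(z,k,a[0],*a[1:5],round(a[5],1))
o=warp('top',im,.055); cv2.imwrite('pics/ortho.png',o[:, :][:, :][::1]); print(o.shape)
E
```

```text
0.01 plate 260507 [0.5253 0.0179] 76.2265 [0.5474 0.0234] [0.4022 0.2457] 76.6
0.01 plate 2584 [0.5333 0.152 ] 75.132675 [0.5332 0.152 ] [0.0504 0.0147] 75.5
0.01 plate 782 [ 0.364 -0.011] 85.31434 [ 0.3652 -0.0118] [0.0105 0.0245] 0.0
0.055 yellow 2947 [0.5207 0.0199] 74.69479 [0.5207 0.0205] [0.0698 0.0123] 74.2
0.055 yellow 1586 [0.7279 0.234 ] -48.647453 [0.7279 0.2339] [0.0142 0.0307] 40.6
0.055 yellow 1078 [0.7466 0.2488] -47.20684 [0.7462 0.2493] [0.0108 0.0294] 41.6
0.055 yellow 1038 [0.559 0.094] 75.647964 [0.559  0.0939] [0.0306 0.0097] 76.4
0.055 yellow 766 [0.574  0.0901] 75.47875 [0.5741 0.09  ] [0.0291 0.0075] 76.0
0.055 blue 1526 [0.7072 0.1645] 17.437696 [0.7071 0.1648] [0.0264 0.0173] 9.8
0.055 dark 3250 [ 0.6622 -0.0836] -30.600243 [ 0.6623 -0.0838] [0.0253 0.0348] 57.7
0.055 dark 2107 [0.652  0.0915] -9.645389 [0.6519 0.0924] [0.0141 0.0616] 83.2
0.055 dark 2084 [0.5813 0.1364] 74.6125 [0.5814 0.1364] [0.0314 0.018 ] 75.5
0.055 dark 1577 [0.5702 0.2251] 71.54759 [0.5713 0.2263] [0.0611 0.011 ] 68.3
0.055 dark 1571 [0.4417 0.1432] -16.885923 [0.4405 0.1428] [0.0115 0.0615] 71.2
0.055 dark 980 [ 0.4986 -0.1406] -63.319633 [ 0.4987 -0.1406] [0.0166 0.0162] 76.0
0.055 disc 28928 [0.5344 0.1122] 64.90439 [0.5078 0.0348] [0.4152 0.2609] 69.2
0.055 disc 3079 [ 0.4915 -0.1063] -52.47209 [ 0.4888 -0.1045] [0.034  0.0375] 90.0
0.055 disc 637 [ 0.4986 -0.1406] -75.95156 [ 0.4987 -0.1405] [0.0219 0.0209] 77.5
0.055 disc 528 [0.5122 0.0943] 77.13587 [0.5122 0.0948] [0.0225 0.0086] 79.1
0.055 disc 375 [0.5441 0.0415] 5.452695 [0.5447 0.041 ] [0.007  0.0185] 90.0
0.055 disc 259 [0.5643 0.0615] -11.969348 [0.5635 0.0616] [0.0054 0.025 ] 81.9
0.055 red 2671 [ 0.4353 -0.101 ] -5.1964393 [ 0.4395 -0.0996] [0.0161 0.0763] 87.8
(920, 840, 3)
```

```bash
python3 -c "
import cv2
o=cv2.imread('pics/ortho.png'); cv2.imwrite('pics/ortho2.png',cv2.resize(o,None,fx=.65,fy=.65))"
```

```text
(no output)
```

View pics/ortho2.png

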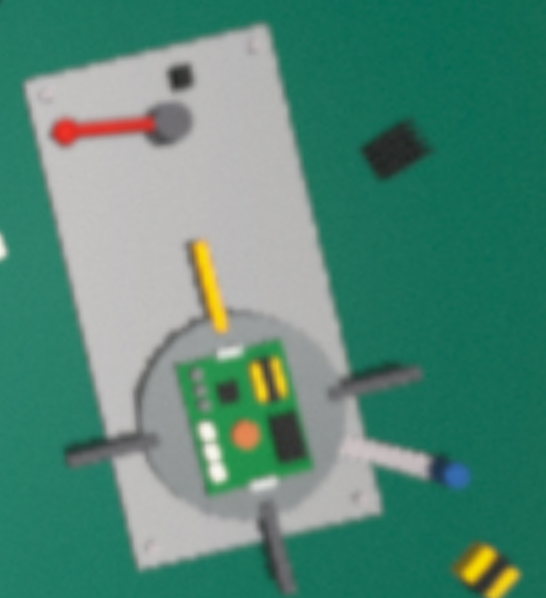

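Measured from the top picture:

| Quantity | Value |
|---|---|
| Holder centre | ≈ (0.5475, 0.120) |
| Yellow spoke angle | ≈ −105° |
| Post direction | ≈ +15.3° |
| Brake pivot | ≈ (0.492, −0.108) |

I'll put the open fingertips either side of the yellow spoke and push with one of them, so the holder can't coast past.

drive_tool([
  [[0.08,-0.04,-0.017],[-28,0,0],0.45],
  [[0.08,-0.04,-0.017],[-28,0,0],0.45],
  [[0.08,-0.04,-0.017],[-28,0,0],0.45],
  [[0.08,-0.04,-0.017],[-28,0,0],0.45],
  [[0.16,-0.04,-0.017],[-56.6,0,0],0.45],
  [[0.16,-0.04,-0.017],[-56.6,0,0],0.45],
  [[0.16,-0.04,-0.017],[-56.6,0,0],0.45],
  [[0.16,-0.04,-0.017],[-56.6,0,0],0.45],
  [[0.16,-0.04,-0.017],[-56.6,0,0],0.45],
  [[0.16,-0.04,-0.017],[-56.6,0,0],0.45],
  [[0.16,-0.04,-0.017],[-56.6,0,0],0.45],
])

```text
clock: 3.63
tool_pos: [0.5161, 0.0054, 0.1103]
orientation: [-53.1, 89.9, 21.2]
force: [0.7, -0.1, -0.5]
opening: 0.0394
```

```bash
python3 - <<'E'
from h import *
p,R,o=pose(); print(p,o['clock'],heading(),o['joint_pos'],o['opening'])
im=ctrl.snapshot('wrist'); 
C=np.array([.5475,.120]); a=np.radians(-105.2)
for r in(.08,.14): 
    q=w2px('wrist',[*(C+r*np.array([np.cos(a),np.sin(a)])),.056])[0]; print(q); cv2.circle(im,tuple(int(v) for v in q),3,(255,0,255),1)
for s in(-.0198,.0198):
    q=w2px('wrist',p+R@[0,s,0])[0]; cv2.circle(im,tuple(int(v) for v in q),3,(255,255,0),1); print(q)
cv2.imwrite('pics/w2.png',im)
E
```

```text
[0.5161 0.0054 0.1103] 3.6333 164.226467780992 [ 22.4205  11.923  -28.2459   0.0025 -49.7456 -38.1956] 0.0394222113004878
[318.9429 265.2964]
[318.1615 186.7708]
[282.6428 244.7623]
[355.0252 244.7977]
```

View pics/w2.png

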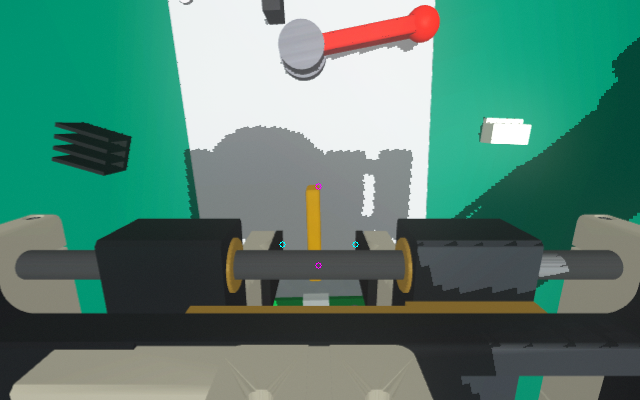

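The spoke tip at (313,186) lies between the fingertips at (283,245) and (355,245), with clearance on both sides. Lowering now.

drive_tool([
  [[0.03,-0.002,0],[0,0,0],0.45],
  [[0.055,-0.002,0],[0,0,0],0.45],
  [[0.074,-0.002,0],[0,0,0],0.45],
  [[0.074,-0.002,0],[0,0,0],0.45],
  [[0.074,-0.002,0],[0,0,0],0.45],
])

```text
clock: 4.1
tool_pos: [0.5178, 0.0048, 0.0363]
orientation: [-127.9, 90.0, -53.7]
force: [-0.3, -0.2, -0.1]
opening: 0.0396
```

```bash
cat >> h.py <<'E'
def arc(C,phi,n,off,r=.118):
    # rows taking the tool round C by phi deg ccw, ending pad-parallel; off: tangential lead of TCP on the spoke axis
    p,R,o=pose(); h=heading(); th0=h-270
    rows=[]
    for k in range(1,n+1):
        th=np.radians(th0+phi*k/n); u=np.array([np.cos(th),np.sin(th)]);t=np.array([-u[1],u[0]])
        q=np.array([*(C+r*u+off*t),p[2]]); d=R.T@(q-p); rows.append([[0,round(d[1],4),round(d[2],4)],[round(-phi*k/n,1),0,0],.45])
    return rows
C=np.array([.550,.120])
E
python3 - <<'E'
from h import *
p,R,o=pose(); print(p,o['clock'],heading(),o['force'],o['opening'])
print((R.T@np.array([*(C-p[:2]),0])))
print(arc(C,50,20,.0145))
E
```

```text
[0.5178 0.0048 0.0363] 4.1 164.19706904946025 [-0.2673 -0.1678 -0.1229] 0.039593605874246866
[-0.      0.0004  0.1196]
[[[0, np.float64(-0.0192), np.float64(0.0023)], [-2.5, 0, 0], 0.45], [[0, np.float64(-0.0243), np.float64(0.0033)], [-5.0, 0, 0], 0.45], [[0, np.float64(-0.0294), np.float64(0.0045)], [-7.5, 0, 0], 0.45], [[0, np.float64(-0.0344), np.float64(0.0059)], [-10.0, 0, 0], 0.45], [[0, np.float64(-0.0393), np.float64(0.0075)], [-12.5, 0, 0], 0.45], [[0, np.float64(-0.0441), np.float64(0.0094)], [-15.0, 0, 0], 0.45], [[0, np.float64(-0.0489), np.float64(0.0114)], [-17.5, 0, 0], 0.45], [[0, np.float64(-0.0536), np.float64(0.0137)], [-20.0, 0, 0], 0.45], [[0, np.float64(-0.0581), np.float64(0.0161)], [-22.5, 0, 0], 0.45], [[0, np.float64(-0.0626), np.float64(0.0188)], [-25.0, 0, 0], 0.45], [[0, np.float64(-0.0669), np.float64(0.0216)], [-27.5, 0, 0], 0.45], [[0, np.float64(-0.0711), np.float64(0.0247)], [-30.0, 0, 0], 0.45], [[0, np.float64(-0.0752), np.float64(0.0279)], [-32.5, 0, 0], 0.45], [[0, np.float64(-0.0791), np.float64(0.0313)], [-35.0, 0, 0], 0.45], [[0, np.float64(-0.0829), np.float64(0.0348)], [-37.5, 0, 0], 0.45], [[0, np.float64(-0.0865), np.float64(0.0385)], [-40.0, 0, 0], 0.45], [[0, np.float64(-0.09), np.float64(0.0424)], [-42.5, 0, 0], 0.45], [[0, np.float64(-0.0933), np.float64(0.0464)], [-45.0, 0, 0], 0.45], [[0, np.float64(-0.0964), np.float64(0.0506)], [-47.5, 0, 0], 0.45], [[0, np.float64(-0.0993), np.float64(0.0549)], [-50.0, 0, 0], 0.45]]
```

drive_tool([
  [[0,-0.005,0.001],[0,0,0],0.45],
  [[0,-0.01,0.002],[0,0,0],0.45],
  [[0,-0.015,0.002],[-1,0,0],0.45],
  [[0,-0.019,0.0023],[-2.5,0,0],0.45],
  [[0,-0.0243,0.0033],[-5,0,0],0.45],
  [[0,-0.0294,0.0045],[-7.5,0,0],0.45],
  [[0,-0.0344,0.0059],[-10,0,0],0.45],
  [[0,-0.0393,0.0075],[-12.5,0,0],0.45],
  [[0,-0.0441,0.0094],[-15,0,0],0.45],
  [[0,-0.0489,0.0114],[-17.5,0,0],0.45],
  [[0,-0.0536,0.0137],[-20,0,0],0.45],
  [[0,-0.0581,0.0161],[-22.5,0,0],0.45],
  [[0,-0.0626,0.0188],[-25,0,0],0.45],
  [[0,-0.0669,0.0216],[-27.5,0,0],0.45],
  [[0,-0.0711,0.0247],[-30,0,0],0.45],
  [[0,-0.0752,0.0279],[-32.5,0,0],0.45],
  [[0,-0.0791,0.0313],[-35,0,0],0.45],
  [[0,-0.0829,0.0348],[-37.5,0,0],0.45],
  [[0,-0.0865,0.0385],[-40,0,0],0.45],
  [[0,-0.0865,0.0385],[-40,0,0],0.45],
])

```text
clock: 5.77
tool_pos: [0.613, 0.0186, 0.0371]
orientation: [-108.0, 89.9, 6.4]
force: [0.6, -0.7, 0.1]
opening: 0.0394
```

```bash
python3 - <<'E'
from h import *
p,R,o=pose(); print(p,o['clock'],heading(),heading()-270,o['force'],o['opening'])
im=ctrl.snapshot('wrist'); hsv=cv2.cvtColor(im,cv2.COLOR_BGR2HSV).astype(int)
m=(hsv[...,0]>15)&(hsv[...,0]<32)&(hsv[...,1]>150)&(hsv[...,2]>90); m[215:]=0
pts=np.argwhere(m)[:,::-1]
tip=pts[pts[:,1]<pts[:,1].min()+3].mean(0); print('tip',tip,px2w('wrist',tip,.056))
d=px2w('wrist',tip,.056)[:2]-C; print(np.hypot(*d),np.degrees(np.arctan2(d[1],d[0])))
print([[round(float(a),4) for a in r[0]]+[r[1][0]] for r in arc(C,45,18,.0145)])
E
```

```text
[0.613  0.0186 0.0371] 5.7667 -155.64427549428166 -425.64427549428166 [ 0.5762 -0.6902  0.0941] 0.03943830923174538
tip [345.9556 211.1111] [ 0.612  -0.0094  0.056 ]
0.14343743949474752 -64.40560484897071
[[0.0, -0.0042, 0.001, -2.5], [0.0, -0.0093, 0.002, -5.0], [0.0, -0.0144, 0.0032, -7.5], [0.0, -0.0194, 0.0046, -10.0], [0.0, -0.0243, 0.0062, -12.5], [0.0, -0.0291, 0.008, -15.0], [0.0, -0.0339, 0.0101, -17.5], [0.0, -0.0386, 0.0123, -20.0], [0.0, -0.0431, 0.0148, -22.5], [0.0, -0.0476, 0.0175, -25.0], [0.0, -0.0519, 0.0203, -27.5], [0.0, -0.0562, 0.0233, -30.0], [0.0, -0.0602, 0.0265, -32.5], [0.0, -0.0642, 0.0299, -35.0], [0.0, -0.0679, 0.0335, -37.5], [0.0, -0.0716, 0.0372, -40.0], [0.0, -0.075, 0.0411, -42.5], [0.0, -0.0783, 0.0451, -45.0]]
```

The spoke follows: its tip is at about −65°, pushed with about 0.9 N. Continuing.

drive_tool([
  [[0,-0.0042,0.001],[-2.5,0,0],0.45],
  [[0,-0.0093,0.002],[-5,0,0],0.45],
  [[0,-0.0144,0.0032],[-7.5,0,0],0.45],
  [[0,-0.0194,0.0046],[-10,0,0],0.45],
  [[0,-0.0243,0.0062],[-12.5,0,0],0.45],
  [[0,-0.0291,0.008],[-15,0,0],0.45],
  [[0,-0.0339,0.0101],[-17.5,0,0],0.45],
  [[0,-0.0386,0.0123],[-20,0,0],0.45],
  [[0,-0.0431,0.0148],[-22.5,0,0],0.45],
  [[0,-0.0476,0.0175],[-25,0,0],0.45],
  [[0,-0.0519,0.0203],[-27.5,0,0],0.45],
  [[0,-0.0562,0.0233],[-30,0,0],0.45],
  [[0,-0.0602,0.0265],[-32.5,0,0],0.45],
  [[0,-0.0642,0.0299],[-35,0,0],0.45],
  [[0,-0.0679,0.0335],[-37.5,0,0],0.45],
  [[0,-0.0716,0.0372],[-40,0,0],0.45],
  [[0,-0.075,0.0411],[-42.5,0,0],0.45],
  [[0,-0.0783,0.0451],[-45,0,0],0.45],
  [[0,-0.0783,0.0451],[-45,0,0],0.45],
])

```text
clock: 7.4
tool_pos: [0.6658, 0.0921, 0.0374]
orientation: [-148.9, 89.9, 10.3]
force: [0.2, -0.7, -0.6]
opening: 0.0399
```

```bash
cat >> h.py <<'E'
def tip():
    p,R,o=pose(); print(p,o['clock'],heading()-270,o['joint_pos'],o['force'],o['opening'])
    im=ctrl.snapshot('wrist'); hsv=cv2.cvtColor(im,cv2.COLOR_BGR2HSV).astype(int)
    m=(hsv[...,0]>15)&(hsv[...,0]<32)&(hsv[...,1]>150)&(hsv[...,2]>90); m[215:]=0; m[:,:250]=0;m[:,390:]=0
    pts=np.argwhere(m)[:,::-1]
    t=pts[pts[:,1]<pts[:,1].min()+3].mean(0); d=px2w('wrist',t,.056)[:2]-C
    print('tip',t,d+C,'r',np.hypot(*d),'ang',np.degrees(np.arctan2(d[1],d[0])))
    b=(hsv[...,0]>100)&(hsv[...,0]<125)&(hsv[...,1]>130); print('blue px',[ (s[4],c) for s,c in zip(*cv2.connectedComponentsWithStats(b.astype(np.uint8))[2:])if s[4]>60][1:])
    return im
E
python3 - <<'E'
from h import *
tip()
print([[round(float(a),4) for a in r[0]]+[r[1][0]] for r in arc(C,30,15,.0145)])
E
```

```text
[0.6658 0.0921 0.0374] 7.4 -380.74671602996006 [ 24.4675  29.4867 -12.0094   0.0368 -48.3947  44.7614] [ 0.2047 -0.6983 -0.6142] 0.039898766032964494
tip [346.     211.0851] [0.6857 0.0718] r 0.14405043395131567 ang -19.54612502246269
blue px [(np.int32(1541), array([162.5931, 206.8053]))]
[[0.0, -0.0037, 0.0008, -2.0], [0.0, -0.0078, 0.0015, -4.0], [0.0, -0.0118, 0.0023, -6.0], [0.0, -0.0159, 0.0033, -8.0], [0.0, -0.0199, 0.0045, -10.0], [0.0, -0.0238, 0.0058, -12.0], [0.0, -0.0277, 0.0072, -14.0], [0.0, -0.0316, 0.0087, -16.0], [0.0, -0.0353, 0.0104, -18.0], [0.0, -0.0391, 0.0122, -20.0], [0.0, -0.0427, 0.0142, -22.0], [0.0, -0.0463, 0.0163, -24.0], [0.0, -0.0498, 0.0185, -26.0], [0.0, -0.0533, 0.0208, -28.0], [0.0, -0.0566, 0.0232, -30.0]]
```

drive_tool([
  [[0,-0.0037,0.0008],[-2,0,0],0.45],
  [[0,-0.0078,0.0015],[-4,0,0],0.45],
  [[0,-0.0118,0.0023],[-6,0,0],0.45],
  [[0,-0.0159,0.0033],[-8,0,0],0.45],
  [[0,-0.0199,0.0045],[-10,0,0],0.45],
  [[0,-0.0238,0.0058],[-12,0,0],0.45],
  [[0,-0.0277,0.0072],[-14,0,0],0.45],
  [[0,-0.0316,0.0087],[-16,0,0],0.45],
  [[0,-0.0353,0.0104],[-18,0,0],0.45],
  [[0,-0.0391,0.0122],[-20,0,0],0.45],
  [[0,-0.0427,0.0142],[-22,0,0],0.45],
  [[0,-0.0463,0.0163],[-24,0,0],0.45],
  [[0,-0.0498,0.0185],[-26,0,0],0.45],
  [[0,-0.0533,0.0208],[-28,0,0],0.45],
  [[0,-0.0566,0.0232],[-30,0,0],0.45],
  [[0,-0.0566,0.0232],[-30,0,0],0.45],
])

```text
clock: 8.78
tool_pos: [0.6642, 0.1531, 0.0377]
orientation: [-174.3, 89.9, 14.8]
force: [-0.3, -0.9, 0.1]
opening: 0.0393
```

```bash
python3 - <<'E'
from h import *
im=tip(); cv2.imwrite('pics/w3.png',im)
top=ctrl.snapshot('top'); cv2.imwrite('pics/top3.png',top)
cv2.imwrite('pics/w3c.png',cv2.resize(im[100:260,200:440],None,fx=3,fy=3,interpolation=cv2.INTER_CUBIC))
E
```

```text
[0.6642 0.1531 0.0377] 8.7833 -350.90808157144994 [ 29.3388  30.1761 -10.6831   0.0458 -49.0073  69.7231] [-0.3432 -0.9165  0.0752] 0.03928956169579465
tip [346.3333 211.0392] [0.6922 0.1453] r 0.1444200635553505 ang 10.094548609819162
blue px [(np.int32(1434), array([309.3305, 155.7929])), (np.int32(332), array([ 61.9307, 214.2169]))]
```

View pics/w3c.png

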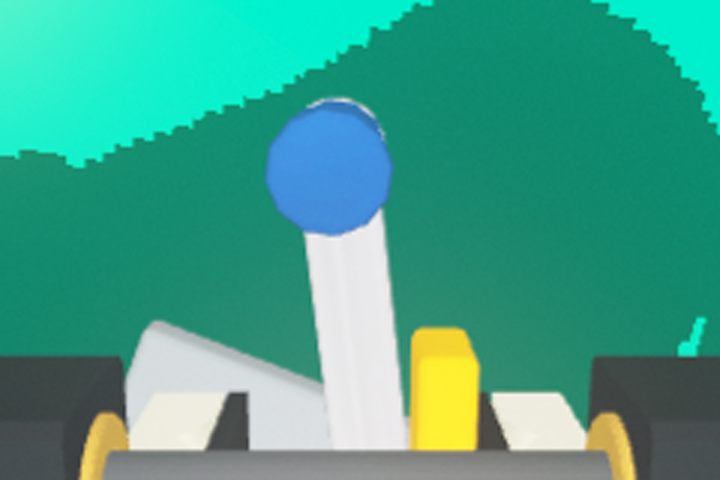

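```bash
python3 - <<'E'
from h import *
cam='wrist'
P=px2w(cam,(309.6,156),.055); T=px2w(cam,(348.4,219.8),.056); T2=px2w(cam,(347.5,248),.056);T3=px2w(cam,(346.5,210),.036)
print(P,T,T2,T3)
for c in (C,np.array([.5475,.12]),np.array([.5503,.123])):
    f=lambda q:(np.hypot(*(q[:2]-c)),np.degrees(np.arctan2(*(q[:2]-c)[::-1])))
    print(f(P),f(T),f(T3))
# foot line at z=.015 : crop (305,235)-(331,445) left, (381,212)-(404,445) right
w=lambda a,b,z:px2w(cam,(200+a/3,100+b/3),z)
for a,b in(((305,235),(331,445)),((381,212),(404,445))):
    q=w(*a,.015)-w(*b,.015); print('foot dir',np.degrees(np.arctan2(q[1],q[0])),w(*a,.015),w(*b,.015))
E
```

```text
[0.7149 0.1661 0.055 ] [0.6881 0.1435 0.056 ] [0.674  0.1413 0.056 ] [0.6874 0.1425 0.036 ]
(np.float64(0.17117401544507468), np.float64(15.610033445152395)) (np.float64(0.1401134405620004), np.float64(9.635202462230279)) (np.float64(0.1392745665222668), np.float64(9.28850047194736))
(np.float64(0.17358310766446494), np.float64(15.387983138053952)) (np.float64(0.14257878804203222), np.float64(9.467052155267984)) (np.float64(0.141742361216875), np.float64(9.125389727336625))
(np.float64(0.1701010041801609), np.float64(14.663952165708226)) (np.float64(0.13934588464147746), np.float64(8.439632713092236)) (np.float64(0.13852489860543962), np.float64(8.083868602581576))
foot dir 15.165033452218282 [0.6969 0.1693 0.015 ] [0.6538 0.1576 0.015 ]
foot dir 14.934251266589655 [0.7038 0.1552 0.015 ] [0.6561 0.1425 0.015 ]
```

Crop: the post top is centred at (329,168), its foot runs straight down into the holder, and the yellow end is at (445,358), to the right of it. The post is at 15.3° and the spoke at 9.25°, so about 6° remains. I'll work out the rigid rotation about the axis.

```bash
sed -i 's/^C=np.array.*/C=np.array([.550,.121])/' h.py; cat >> h.py <<'E'
def rot(phi):
    p,R,o=pose(); c=R.T@np.array([*(C-p[:2]),0]); S=Ro.from_rotvec([-phi,0,0],degrees=True).as_matrix(); return c-S@c
E
python3 - <<'E'
from h import *
for f in(1,2,3,4,5,6): print(f,rot(f))
E
```

```text
1 [ 0.     -0.0021  0.0003]
2 [ 0.     -0.0041  0.0005]
3 [-0.     -0.0062  0.0009]
4 [ 0.     -0.0082  0.0012]
5 [ 0.     -0.0102  0.0016]
6 [-0.     -0.0122  0.0021]
```

drive_tool([
  [[0,-0.0021,0.0003],[-1,0,0],0.45],
  [[0,-0.0041,0.0005],[-2,0,0],0.45],
  [[0,-0.0062,0.0009],[-3,0,0],0.45],
  [[0,-0.0082,0.0012],[-4,0,0],0.45],
  [[0,-0.0102,0.0016],[-5,0,0],0.45],
  [[0,-0.0112,0.0018],[-5.5,0,0],0.45],
  [[0,-0.0122,0.0021],[-6,0,0],0.45],
  [[0,-0.0122,0.0021],[-6,0,0],0.45],
  [[0,-0.0122,0.0021],[-6,0,0],0.45],
])

```text
clock: 9.63
tool_pos: [0.6604, 0.1647, 0.0377]
orientation: [-175.4, 89.8, 19.5]
force: [0.9, 0.3, 0.1]
opening: 0.0392
```

```bash
python3 - <<'E'
from h import *
im=tip(); cv2.imwrite('pics/w4c.png',cv2.resize(im[100:260,200:440],None,fx=3,fy=3,interpolation=cv2.INTER_CUBIC))
E
```

```text
[0.6604 0.1647 0.0377] 9.6333 -345.02759921292034 [ 30.3901  30.092  -10.832    0.0399 -48.9191  74.5561] [0.871  0.33   0.0778] 0.03922481984396447
tip [250.4  46.2] [0.747  0.2182] r 0.21967440488115364 ang 26.2653211141432
blue px [(np.int32(1493), array([346.0188, 153.7475])), (np.int32(1143), array([ 64.2712, 194.6448]))]
```

View pics/w4c.png

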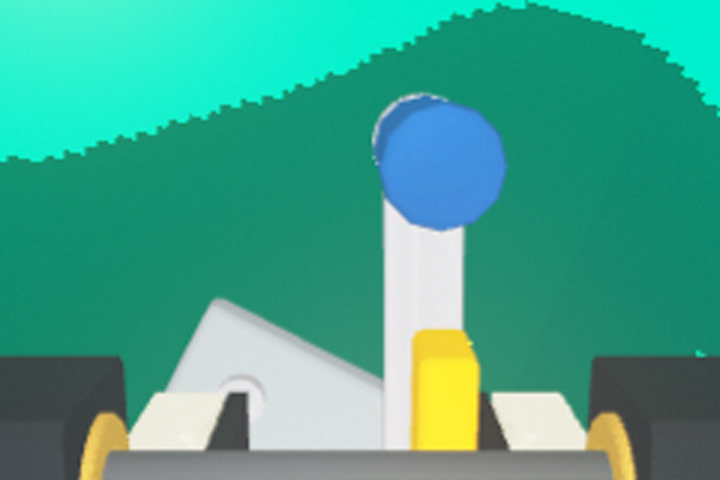

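```bash
python3 - <<'E'
from h import *
w=lambda a,b,z:px2w('wrist',(200+a/3,100+b/3),z)
P=w(442.5,165,.055);T=w(446,360,.056);L=w(413,448,.056);Rr=w(477.5,448,.056)
f=lambda q:(np.hypot(*(q[:2]-C)),np.degrees(np.arctan2(*(q[:2]-C)[::-1])))
print(P,T,f(P),f(T)); M=(L+Rr)/2; q=T-M; print('spoke mid',f(M),'dir',np.degrees(np.arctan2(q[1],q[0])),'width',np.linalg.norm(L-Rr)); q=P-T; print('tip->post dir',np.degrees(np.arctan2(q[1],q[0])))
a,b=w(384,448,.015),w(463.5,330,.015); 
q=w(463.5,240,.015)-w(463.5,325,.015);print('foot',np.degrees(np.arctan2(q[1],q[0])))
print(rot(.5),rot(1))
E
```

```text
[0.7143 0.1667 0.055 ] [0.6852 0.1578 0.056 ] (np.float64(0.17057586994410726), np.float64(15.55483650932216)) (np.float64(0.14008961271902723), np.float64(15.212015700485148))
spoke mid (np.float64(0.12518252312680067), np.float64(15.136184506376686)) dir 15.848778278461662 width 0.010432607470574225
tip->post dir 17.12962164910772
foot 16.5788809132377
[ 0.     -0.001   0.0001] [ 0.     -0.0021  0.0003]
```

The remaining error is about 0.3°. I'll nudge it by that much, back off so the spoke is centred between the fingers without contact, and lift.

drive_tool([
  [[0,-0.0007,0.0001],[-0.3,0,0],0.45],
  [[0,-0.0007,0.0001],[-0.3,0,0],0.45],
  [[0,0.005,0],[0,0,0],0.45],
  [[0,0.01,0],[0,0,0],0.45],
  [[0,0.0145,0],[0,0,0],0.45],
  [[0,0.0145,0],[0,0,0],0.45],
  [[-0.02,0.0145,0],[0,0,0],0.45],
  [[-0.05,0.0145,0],[0,0,0],0.45],
  [[-0.09,0.0145,0],[0,0,0],0.45],
  [[-0.13,0.0145,-0.03],[0,0,0],0.45],
  [[-0.15,0.0145,-0.06],[0,0,0],0.45],
  [[-0.15,0.0145,-0.06],[0,0,0],0.45],
  [[-0.15,0.0145,-0.06],[0,0,0],0.45],
])

```text
clock: 10.77
tool_pos: [0.7239, 0.1665, 0.1897]
orientation: [-172.3, 89.6, 22.7]
force: [0.1, -0.2, -1.3]
opening: 0.0395
```

```bash
python3 - <<'E'
from h import *
p,R,o=pose(); print(p,o['clock'],heading(),o['joint_pos'],o['opening'])
im=ctrl.snapshot('wrist'); cv2.imwrite('pics/w5.png',im)
cv2.imwrite('pics/w5c.png',cv2.resize(im[60:240,180:440],None,fx=3,fy=3,interpolation=cv2.INTER_CUBIC))
E
```

```text
[0.7239 0.1665 0.1897] 10.7667 -75.06543773469691 [ 27.9367  27.8519   7.2546   0.0378 -69.0192  76.9843] 0.03953974617099942
```

View pics/w5c.png

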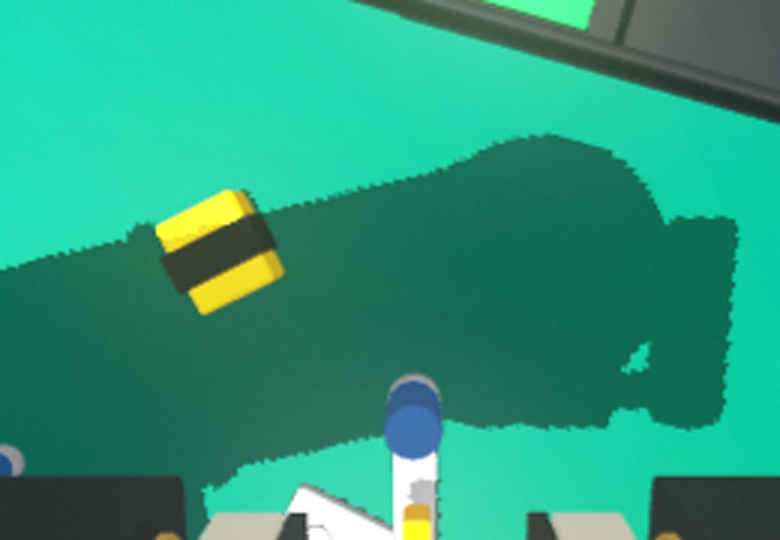

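The post top at (413,432) and the yellow end at (417,519) line up with the foot. Now I'll go to the brake with the fingers shut. While moving away I'll take a clear top view to confirm the alignment before touching the brake.

drive_tool([
  [[0,0.073,0.164],[12,0,0],0],
  [[0,0.073,0.164],[12,0,0],0],
  [[0,0.073,0.164],[12,0,0],0],
  [[0,0.073,0.164],[12,0,0],0],
  [[0,0.147,0.329],[25,0,0],0],
  [[0,0.147,0.329],[25,0,0],0],
  [[0,0.147,0.329],[25,0,0],0],
  [[0,0.147,0.329],[25,0,0],0],
  [[0,0.147,0.329],[25,0,0],0],
  [[0,0.147,0.329],[25,0,0],0],
  [[0.04,0.147,0.329],[25,0,0],0],
  [[0.08,0.147,0.329],[25,0,0],0],
  [[0.08,0.147,0.329],[25,0,0],0],
  [[0.08,0.147,0.329],[25,0,0],0],
])

```text
clock: 11.98
tool_pos: [0.4398, -0.0614, 0.1051]
orientation: [18.2, 89.8, -171.9]
force: [0.7, 0.4, 1.2]
opening: 0.0002
```

```bash
python3 - <<'E'
from h import *
p,R,o=pose(); print(p,o['clock'],heading(),o['joint_pos'],o['opening'])
im=ctrl.snapshot('wrist')
for n in('brake_pivot','brake_knob'):
    for d in ctrl.landmark_of('wrist',n): print(n,round(d['confidence'],2),d['pixel'],px2w('wrist',d['pixel'],.038))
top=ctrl.snapshot('top'); cv2.imwrite('pics/top5.png',top); 
for n in('yellow_tip','holder_centre'):
    for d in ctrl.landmark_of('top',n): print(n,round(d['confidence'],2),d['pixel'],px2w('top',d['pixel'],Z[n]))
both=np.vstack([im[:,60:580][:300],cv2.resize(top[100:260,200:400],(520,416),interpolation=cv2.INTER_CUBIC)])
cv2.imwrite('pics/b5.png',cv2.resize(np.hstack([cv2.resize(im[:300],(400,188)),]),None,fx=1,fy=1))
canvas=np.zeros((600,800,3),np.uint8); canvas[:250,:400]=cv2.resize(im,(400,250)); canvas[:600,400:]=cv2.resize(top[110:290,225:345],(400,600),interpolation=cv2.INTER_CUBIC); canvas[250:500,:400]=cv2.resize(top,(400,250)); cv2.imwrite('pics/c5.png',canvas)
E
```

```text
[ 0.4398 -0.0614  0.1051] 11.9833 -100.06989795420957 [ 17.614    5.8123 -36.8234  -0.0444 -47.5608  62.346 ] 0.00015866023627981074
brake_pivot 0.73 [9.7, 105.5] [0.5583 0.1425 0.038 ]
brake_pivot 0.71 [369.0, 125.2] [ 0.5006 -0.106   0.038 ]
yellow_tip 0.65 [269.5, 150.1] [0.6815 0.1556 0.046 ]
yellow_tip 0.24 [473.4, 184.0] [ 0.5352 -0.4272  0.046 ]
holder_centre 0.8 [281.2, 191.9] [0.5499 0.1268 0.056 ]
```

View pics/c5.png

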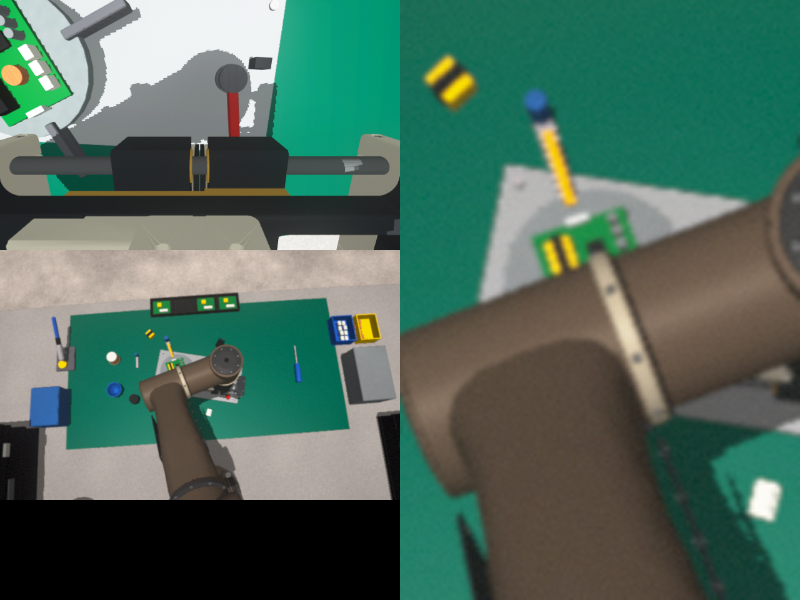

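Right panel: the yellow spoke, the post (535,105) and its hidden foot lie on one line, so the alignment holds. The wrist panel shows the red lever going from the pillar (232,78) down to (234,135), and the shut fingertips to the left of it at (199,160). Now I'll measure the lever line.

```bash
cat >> h.py <<'E'
def lever():
    p,R,o=pose(); im=ctrl.snapshot('wrist'); hsv=cv2.cvtColor(im,cv2.COLOR_BGR2HSV).astype(int)
    m=((hsv[...,0]<8)|(hsv[...,0]>172))&(hsv[...,1]>150)&(hsv[...,2]>60); m[:60]=0; m[218:]=0
    n,l,st,c=cv2.connectedComponentsWithStats(m.astype(np.uint8)); i=1+np.argmax(st[1:,4]); ys=np.unique(np.argwhere(l==i)[:,0])
    Q=np.array([px2w('wrist',(np.mean(np.argwhere(l[y]==i)),y),.047) for y in ys[2:-2]])
    v=cv2.fitLine(Q[:,:2].astype(np.float32),cv2.DIST_L2,0,.01,.01).ravel()
    print('t',o['clock'],'tcp',p,'F',o['force'],'rows',ys[0],ys[-1],'lever ends',Q[0],Q[-1],'dir',np.degrees(np.arctan2(v[1],v[0])),'in tool',R.T@(Q[0]-p),R.T@(Q[-1]-p))
    return im
E
python3 - <<'E'
from h import *
lever()
E
```

```text
t 12.2833 tcp [ 0.4432 -0.0603  0.1081] F [ 0.0808  0.5024 -0.0227] rows 153 217 lever ends [ 0.4803 -0.105   0.047 ] [ 0.4362 -0.101   0.047 ] dir -5.374989 in tool [ 0.0612  0.0377 -0.044 ] [0.0609 0.0415 0.0001]
```

drive_tool([
  [[0.03,0,0],[0,0,0],0],
  [[0.06,0,0],[0,0,0],0],
  [[0.072,0,0],[0,0,0],0],
  [[0.072,0,0],[0,0,0],0],
  [[0.072,0.005,0],[0,0,0],0],
  [[0.072,0.01,0],[0,0,0],0],
  [[0.072,0.014,0],[0,0,0],0],
  [[0.072,0.017,0],[0,0,0],0],
  [[0.072,0.017,0],[0,0,0],0],
])

```text
clock: 13.08
tool_pos: [0.4407, -0.0775, 0.0366]
orientation: [-148.6, 89.6, 21.3]
force: [0.8, -0.5, -0.3]
opening: 0.0006
```

```bash
cat >> h.py <<'E'
G=np.array([.497,-.107])
def rotG(phi,G=G):
    p,R,o=pose(); c=R.T@np.array([*(G-p[:2]),0]); S=Ro.from_rotvec([-phi,0,0],degrees=True).as_matrix(); return np.round(c-S@c,4)
E
python3 - <<'E'
from h import *
lever()
p,R,o=pose(); print(heading(),R.T@np.array([*(G-p[:2]),0]))
for f in range(4,61,4): print(f,rotG(f))
E
```

```text
t 13.0833 tcp [ 0.4407 -0.0775  0.0366] F [ 0.8102 -0.5248 -0.2564] rows 168 217 lever ends [ 0.4806 -0.105   0.047 ] [ 0.4581 -0.103   0.047 ] dir -5.338514 in tool [-0.0102  0.0201 -0.0442] [-0.0104  0.0221 -0.0217]
-100.10573613464524 [ 0.0003  0.0194 -0.0607]
4 [0.     0.0043 0.0012]
8 [0.     0.0086 0.0021]
12 [0.     0.013  0.0027]
16 [-0.      0.0175  0.003 ]
20 [0.     0.0219 0.003 ]
24 [-0.      0.0263  0.0026]
28 [0.     0.0307 0.002 ]
32 [0.     0.0351 0.0011]
36 [ 0.      0.0394 -0.0002]
40 [ 0.      0.0435 -0.0017]
44 [ 0.      0.0476 -0.0036]
48 [ 0.      0.0515 -0.0057]
52 [ 0.      0.0553 -0.008 ]
56 [ 0.      0.0588 -0.0107]
60 [ 0.      0.0622 -0.0135]
```

drive_tool([
  [[0,0.0043,0.0012],[-4,0,0],0],
  [[0,0.0086,0.0021],[-8,0,0],0],
  [[0,0.013,0.0027],[-12,0,0],0],
  [[0,0.0175,0.003],[-16,0,0],0],
  [[0,0.0219,0.003],[-20,0,0],0],
  [[0,0.0263,0.0026],[-24,0,0],0],
  [[0,0.0307,0.002],[-28,0,0],0],
  [[0,0.0351,0.0011],[-32,0,0],0],
  [[0,0.0394,-0.0002],[-36,0,0],0],
  [[0,0.0435,-0.0017],[-40,0,0],0],
  [[0,0.0476,-0.0036],[-44,0,0],0],
  [[0,0.0515,-0.0057],[-48,0,0],0],
  [[0,0.0553,-0.008],[-52,0,0],0],
  [[0,0.0588,-0.0107],[-56,0,0],0],
  [[0,0.0622,-0.0135],[-60,0,0],0],
  [[0,0.0622,-0.0135],[-60,0,0],0],
])

```text
clock: 14.47
tool_pos: [0.4429, -0.1413, 0.0364]
orientation: [152.4, 89.6, 22.4]
force: [-0.6, -0.7, 0.1]
opening: 0.0006
```

```bash
python3 - <<'E'
from h import *
im=lever(); cv2.imwrite('pics/w6.png',im)
p,R,o=pose(); print(heading(),o['joint_pos'],R.T@np.array([*(G-p[:2]),0]))
for f in range(2,25,2): print(f,rotG(f))
E
```

```text
t 14.4667 tcp [ 0.4429 -0.1413  0.0364] F [-0.5799 -0.6801  0.1374] rows 169 217 lever ends [ 0.4862 -0.119   0.047 ] [ 0.4726 -0.1363  0.047 ] dir 51.04872 in tool [-0.0103  0.0189 -0.0449] [-0.0104  0.0196 -0.0229]
-40.20911494888724 [  6.6137  13.5553 -39.1659  -0.1668 -36.9011 133.3107] [ 0.0004  0.0192 -0.0608]
2 [0.     0.0021 0.0006]
4 [0.     0.0043 0.0012]
6 [0.     0.0065 0.0017]
8 [0.     0.0087 0.0021]
10 [0.     0.0109 0.0024]
12 [0.     0.0131 0.0027]
14 [0.     0.0153 0.0028]
16 [-0.      0.0175  0.0029]
18 [0.     0.0197 0.003 ]
20 [0.     0.022  0.0029]
22 [0.     0.0242 0.0028]
24 [-0.      0.0264  0.0026]
```

The lever is at about 231° and the stop is expected near 247°. Continuing more slowly.

drive_tool([
  [[0,0.0021,0.0006],[-2,0,0],0],
  [[0,0.0043,0.0012],[-4,0,0],0],
  [[0,0.0065,0.0017],[-6,0,0],0],
  [[0,0.0087,0.0021],[-8,0,0],0],
  [[0,0.0109,0.0024],[-10,0,0],0],
  [[0,0.0131,0.0027],[-12,0,0],0],
  [[0,0.0142,0.0028],[-13,0,0],0],
  [[0,0.0153,0.0028],[-14,0,0],0],
  [[0,0.0164,0.0029],[-15,0,0],0],
  [[0,0.0164,0.0029],[-15,0,0],0],
])

```text
clock: 15.35
tool_pos: [0.4534, -0.1538, 0.0364]
orientation: [139.0, 89.6, 23.8]
force: [-2.0, 1.5, 0.5]
opening: 0.0001
```

```bash
python3 - <<'E'
from h import *
im=lever(); p,R,o=pose(); print(heading(),o['joint_pos'],R.T@np.array(o['force']))
for f in (1,2,3,4,5,6): print(f,rotG(f))
E
```

```text
t 15.35 tcp [ 0.4534 -0.1538  0.0364] F [-1.9726  1.5436  0.4608] rows 169 217 lever ends [ 0.4893 -0.1212  0.047 ] [ 0.481  -0.1416  0.047 ] dir 67.41901 in tool [-0.0103  0.0186 -0.0449] [-0.0104  0.0199 -0.0228]
-25.25473402001424 [  4.776   14.6945 -37.4269  -0.1942 -37.5291 150.1235] [-0.8827 -3.4154 -0.0945]
1 [0.     0.0011 0.0003]
2 [0.     0.0021 0.0006]
3 [0.     0.0032 0.0009]
4 [0.     0.0043 0.0012]
5 [-0.      0.0054  0.0015]
6 [0.     0.0065 0.0017]
```

The push force rose to 3.4 N at a lever angle of 247°, so the stop is close. I'll press gently to confirm.

drive_tool([
  [[0,0.0011,0.0003],[-1,0,0],0],
  [[0,0.0021,0.0005],[-1.5,0,0],0],
  [[0,0.003,0.0006],[-1.5,0,0],0],
  [[0,0.003,0.0006],[-1.5,0,0],0],
])

```text
clock: 15.73
tool_pos: [0.4533, -0.1551, 0.0357]
orientation: [-178.9, 89.8, 67.3]
force: [-7.8, 7.8, 4.7]
opening: 0.0003
```

```bash
python3 - <<'E'
from h import *
im=lever(); p,R,o=pose(); print(heading(),R.T@np.array(o['force']))
E
```

```text
t 15.7333 tcp [ 0.4533 -0.1551  0.0357] F [-7.8019  7.8383  4.7023] rows 168 217 lever ends [ 0.4893 -0.1214  0.047 ] [ 0.4807 -0.142   0.047 ] dir 67.43212 in tool [-0.0111  0.0194 -0.0455] [-0.0112  0.0198 -0.023 ]
-23.795256191330164 [ -4.6482 -10.0419  -3.8453]
```

At 10 N the lever angle stays at 67.43° (mod 180), so it is hard against the stop. Backing off, lifting, and moving clear for the final check.

drive_tool([
  [[0,-0.006,0],[0,0,0],0],
  [[0,-0.014,0],[0,0,0],0],
  [[0,-0.02,0],[0,0,0],0],
  [[-0.03,-0.02,0],[0,0,0],0],
  [[-0.07,-0.02,0],[0,0,0],0],
  [[-0.11,-0.02,0],[0,0,0],0],
  [[-0.16,-0.02,0],[0,0,0],0],
  [[-0.16,-0.02,0.04],[0,0,0],0],
  [[-0.16,0.05,0.36],[0,0,0],0],
  [[-0.16,0.05,0.36],[0,0,0],0],
  [[-0.16,0.05,0.36],[0,0,0],0],
  [[-0.16,0.05,0.36],[0,0,0],0],
  [[-0.16,0.05,0.36],[0,0,0],0],
  [[-0.16,0.05,0.36],[0,0,0],0],
  [[-0.16,0.05,0.36],[0,0,0],0],
  [[-0.16,0.05,0.36],[0,0,0],0],
  [[-0.16,0.05,0.36],[0,0,0],0],
  [[-0.16,0.05,0.36],[0,0,0],0],
])

```text
clock: 17.28
tool_pos: [0.3913, -0.403, 0.1846]
orientation: [7.5, 85.9, -109.5]
force: [0.1, 0.1, 0.6]
opening: 0.0006
```

```bash
python3 - <<'E'
from h import *
print(pose()[0],pose()[2]['clock'])
im=ctrl.snapshot('top'); cv2.imwrite('pics/top9.png',im)
z=.055; o=warp('top',im,z); hsv=cv2.cvtColor(o,cv2.COLOR_BGR2HSV).astype(int); H,S,V=hsv[...,0],hsv[...,1],hsv[...,2]
for k,m in dict(yellow=(H>15)&(H<32)&(S>150)&(V>120),blue=(H>100)&(H<125)&(S>130),red=((H<8)|(H>172))&(S>150)).items():
    for a in cen(m)[:4]: print(k,a[0],*a[1:5],round(a[5],1))
a=cv2.imread('pics/top0.png')
for n in('heatsink','transformer','connector','coil','screwdriver','flux_jar','parts_cup'):
    d=ctrl.landmark_of('top',n); print(n,[np.round(e['pixel'],1) for e in d[:2]])
c=np.hstack([cv2.resize(x[100:330,170:450],(400,329),interpolation=cv2.INTER_CUBIC) for x in(a,im)])
big=cv2.resize(o[:,:],(400,438)); cv2.imwrite('pics/fin.png',cv2.resize(im[100:330,170:450],(728,598),interpolation=cv2.INTER_CUBIC))
df=cv2.absdiff(a,im).max(2); df=cv2.morphologyEx((df>50).astype(np.uint8),cv2.MORPH_OPEN,np.ones((3,3)))
n,l,st,cc=cv2.connectedComponentsWithStats(df); print([list(map(int,s)) for s in st[1:] if s[4]>15])
E
```

```text
[ 0.3913 -0.403   0.1846] 17.2833
yellow 2444 [0.6479 0.1472] 14.849889 [0.6478 0.1469] [0.0689 0.0103] 15.0
yellow 2039 [0.7273 0.2339] -47.610268 [0.7272 0.234 ] [0.0175 0.032 ] 40.4
yellow 1218 [0.746  0.2485] -46.871723 [0.7457 0.2492] [0.012  0.0296] 39.3
yellow 1114 [0.5711 0.1428] 15.753309 [0.571  0.1426] [0.0313 0.0102] 14.0
blue 1520 [0.7072 0.1644] 16.876034 [0.7071 0.1647] [0.0265 0.0174] 11.3
red 2509 [ 0.4731 -0.1487] 67.670654 [ 0.4735 -0.1486] [0.0606 0.012 ] 66.7
red 432 [ 0.4583 -0.1861] -11.162019 [ 0.4585 -0.1862] [0.0085 0.015 ] 90.0
heatsink [array([268.7, 151.4]), array([351.9, 144.9])]
transformer [array([241.1, 136.1]), array([363.7, 204. ])]
connector [array([334.7, 260.7])]
coil [array([211.9, 242.2])]
screwdriver [array([267.8, 148.3]), array([474.2, 183.7])]
flux_jar [array([183.8, 175.3])]
parts_cup [array([183.5, 223.9])]
[[365, 123, 275, 277, 40955], [268, 149, 9, 22, 98], [289, 149, 5, 14, 47], [264, 175, 40, 39, 705], [311, 177, 19, 10, 113], [236, 183, 14, 5, 44], [251, 186, 7, 6, 33], [307, 196, 26, 9, 141], [247, 201, 11, 9, 68], [240, 205, 5, 4, 16], [361, 211, 8, 28, 134], [275, 221, 6, 8, 42], [293, 222, 6, 10, 41], [274, 232, 5, 4, 18], [605, 262, 35, 46, 903], [343, 275, 17, 22, 189], [217, 284, 120, 116, 5974], [366, 289, 5, 6, 24], [629, 299, 9, 4, 34], [330, 352, 7, 10, 42], [314, 356, 15, 11, 110], [380, 360, 66, 40, 1813], [299, 364, 12, 10, 86], [284, 371, 33, 29, 393]]
```

View pics/fin.png

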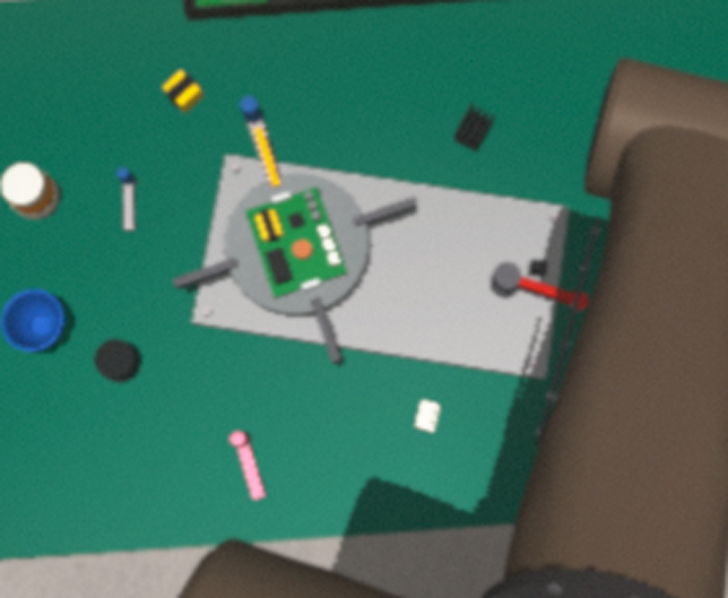

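The final top crop shows the yellow spoke aligned with the post (250,108) and its foot, and the lever swung to the stop block. The loose things are where they were. Handing in.

```bash
python3 -c "
from h import *
o=pose()[2]; print(o['clock'],o['qvel'],o['force']); print(ctrl.close_job())"
```

```text
17.6833 [-0.1853 -0.0068 -0.0624 -0.0245  0.0195  0.0652] [0.1233 0.1997 0.376 ]
the job is handed in; nothing more can be done
None
```

The yellow spoke now points at the large blue post, and the brake lever is hard against its stop. I handed the job in at 17.7 s.

- **Holder:** I pushed the yellow spoke about 120° anticlockwise with one fingertip, using about 1 N, then backed off before lifting. In the last top picture the spoke stands at about 14.9–15.0°. I measured the post direction as about 15.3°, so they agree within about 0.5°, which is about what the pictures can resolve. The wrist-camera measurement before the last nudge was short by 0.3°.
- **Brake:** I touched the lever only after a top picture confirmed the spoke was aligned. It went from about 174° to 247°. Pressing further with about 10 N did not move it, and it was still at about 247° in the last top picture.
- **Other things:** The bench items visible in the final top picture look unmoved; the arm covered part of it. The detector's low-confidence misreadings (heat sink and screwdriver at the spoke, transformer at the lever) disagreed with the picture, and I ignored them. The tool stayed clear of the board, and the arm stood clear and still at hand-in.

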